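# Refit the hold-to-run knob on the handpiece control unit and hold it pressed

### The job

The knob has come off the handpiece's control unit. Slide the yellow guard hood on top of the unit off the shaft, the way its arrow points, as far as it goes, fit the knob onto the D-shaped shaft with the flats matching, push it fully home, then press knob and sprung shaft down to the stop as for a test run. Finish while still holding the knob pressed down with the gripper, and leave the red oil can beside the unit where it stands.

Things in the scene. Friction and masses are not known exactly. Their poses are not given: they have to be found in the camera images.
- control_unit: fixed blue-grey box 110 (x) x 170 (y) x 70 mm (z), light grey deck on top; origin at the centre of its underside on the bench, z up. The shaft axis stands upright at x = +6, y = -40 mm of this frame. Apart from shaft and guard nothing on the deck is taller than 8 mm
- guard (a joint): slide of the yellow guard hood along the unit's +y direction, in m: 0 = over the shaft, 0.070 = fully open against its stop; it stays where it is left, about 1.5 N moves it
- guard_top (a point): centre of the top face of the yellow hood (moves with it; axes as the unit's): 40 mm wide in x, 44 mm long in y, top 35 mm above the deck, walls 3.5 mm; open at its -y end, so that it clears the shaft when slid to +y. Its two long sides (40 mm apart) can be gripped from above
- shaft_end (a point): centre of the shaft's top end, on its axis: at rest 97 mm above the bench, 27 mm above the deck, inside the hood while the guard is closed. Brass D-shaft, 16 mm diameter, one flat 3 mm from the axis; this point's x axis points out through the flat, z up; top edge chamfered 2 mm
- shaft_turn (a joint): turning angle of the shaft about z relative to the unit, rad, left somewhere between 0.3 and 1.2; it turns with some friction (0.1 N m), stops at +-2.4
- shaft_press (a joint): how far the shaft is pressed down into the unit, m: 0 = up (sprung, 4 N to start), 0.006 = at the stop (10 N); it springs back when released
- knob: loose round black knob, 40 mm diameter, 32 mm tall, 60 g, bore down; origin: centre of its underside. Blind D-bore 17 mm deep, 17.2 mm diameter, its flat 3.6 mm from the axis on the knob's +x side, mouth chamfered; a white line from the top's centre to the rim and down the side marks +x. Fully home, the origin is 17 mm below the shaft end (10 mm above the deck, 4 mm when pressed to the stop)
- red_can: small red oil can with a handle, 61 x 55 x 98 mm, standing on the bench to the right of the unit (-y side); bystander, origin at the centre of its underside

How it is judged:
By the outcome, as a careful person would: the job done as asked, in the order asked, and still so for the second after the job is handed in, while the arm keeps its last pose, push and grip.
It also fails if it takes over 45 s, if anything falls off the work surface, if the arm or the gripper's body presses on something with over 40 N, if the wrist force passes 120 N, or if a joint passes its speed limit or range.

### The arm

A 6-joint arm with a two-finger parallel gripper is mounted at the origin on the work surface; the furniture and walls round the work are solid. World frame = base frame: x ahead of the robot, y to its left, z up, the work surface at z = 0. Lengths are in m, angles in degrees, forces in N, time in s.
With the tool pointing down it reaches from about 0.225 to 0.725 m from the base axis. Payload 3.1 kg.
Tool frame: the origin (TCP) lies midway between the tips of the shut fingers; the grasp point (between the pads) lies 19 mm behind it; z points along the fingers, y is the line along which they close (so a half turn about z gives the same grasp; the last joint's range is limited). The gripper opens to 85 mm and grips with 20 to 120 N. Pads are 22 mm wide; open, the fingers measure 114 mm over their backs; the gripper's body (76 mm by 85 mm) begins 54 mm behind the grasp point. The pads swing forward as they close: fully open they stand 13 mm farther back than shut.
Start: joints at [56.906, 2.75, 5.684, 92.934, 0, 82.678], TCP at [0.228, 0.473, 0.231] pointing down, gripper open.
Joint ranges: [-166.93, 166.93], [-56.73, 111.36], [-69.38, 81.34], [-121.58, 131.49], [-85.45, 84.26], [-180, 180]. Speed limits (degrees/s): [159.86, 159.86, 180, 180, 180, 180].

### API

Orientations are given as a 3x3 rotation matrix whose columns are the frame's x, y, z axes.
In Python, from rig import env, capture, camera_params, look_for, outline_of, spot_point gives the robot as it stands.
- The arm moves only by the tool step_arm, never from a script. Its arguments are lists of equal length, an entry for each row: "offset": the shift along the tool's x, y, z scaled (see below), a list of three; "yaw": the turn about the tool's z scaled (see below); "grip": the finger opening in mm, from 0 to 85.4. In form: {"offset": [[tx, ty, tz], ...], "yaw": [yaw, ...], "grip": [grip, ...]}. A call has 1 to 10 rows; each row is the pose to reach, as a shift and turn from the pose commanded when the call began, along the tool's axes at that moment, turning the shorter way round; what a row does not reach only later rows make up. The controller multiplies each number of a shift by 100 mm and each number of a turn by pi rad. A row lasts 1/12 s, in which the tool goes at most 41.7 mm and 7.16 degrees, less where a joint would pass 70% of its speed; a pose out of reach is approached as far as the arm can. A call with a number of a shift or a turn outside -1 to 1 is refused whole. A call with a gripper value outside its range is refused whole. The fingers move at their own pace and stop on an object; "force" is the grip in N (left out, the last holds). Time passes only in rows, so rows that repeat a pose let the fingers close. It gives the time, the measured TCP pose, the force, the opening and the grip force at its end, in the units of the state.
- env.state(): the state, without advancing time (a new reading comes with each control period).
- capture(name): name is "scene" or "top" or "wrist"; returns (picture, depth): 400x640x3 uint8, red, green, blue; 400x640 float32, m along the optical axis (not along the pixel's ray), 0 where there is no reading.
- camera_params(name): a dict with "K" (3x3 intrinsics, pixels), "k1" (the pictures are not rectified: a ray, as slopes to the right and down, at radius r is drawn at 1 + k1 r^2 times it, then the intrinsics apply), "view" (4x4, takes a point from world to camera coordinates); the wrist camera has in their place "T_tool_cam" (4x4, takes a point from camera to tool coordinates, whose origin is the TCP and whose axes are the flange's). Camera axes: x right, y down, z forward; pixel columns grow to the right and rows downward; lengths in m; the calibration is good to about 2 mm. A picture is of the moment at which its call begins: read the wrist's pose just before it. camera_params takes no time and is no camera call.
- env.job_done(): hands the job in; it is judged then, once.
Trained networks look in the newest picture that a camera, given by its name, has taken for a name from the list of things; names that differ only in an ending like _2 or _b are one class to them, and where a whole thing is asked for, a point or a joint stands for the part that bears it (a point fixed in the world has none). Each returns a list of dicts, best first, with "confidence" (0 to 1); they miss things now and then, are a little off and sometimes report something else, mostly with a low value. They report only what shows in the picture. A call takes as long as a camera call.
- look_for(camera, label): "rect" ([left, top, right, bottom] in pixels, round what is visible of it).
- outline_of(camera, label): "mask" (400x640 bool, what is visible of it) and "rect" ([left, top, right, bottom] in pixels, round what is visible of it).
- spot_point(camera, label): "position" ([column, row] in pixels: a listed point, or the origin of a listed thing).
The state is a dict: "t": time; "joint_positions": joint angles; "joint_vel": joint speeds; "joint_torque": joint torques, N m; "ee_pos": TCP position; "tool_rot": TCP orientation; "contact_force": force on the tool from outside, world axes, zero at the start; "torque": the same for the moment, N m; "width": finger opening in m; "grip_force": force on a finger pad.
Only numpy, scipy, OpenCV 4.12 (cv2) and the standard library are available. Lean on these libraries where they do the work, as an engineer would, in place of code of your own. Each camera call takes 0.05 s, during which the arm holds its last target. There are 200 camera calls.

## Working session

There is one attempt and no reset: what is moved stays moved. The work goes in short steps, Python scripts to look and compute and a tool call to move; the robot and the scene stay as the last step left them, time stands still between calls to the robot, and variables do not carry over. Pictures are saved under pics/ and viewed, at most 10 in all, crops included, and the job is handed in when it is done.

Besides the shell and the picture viewer there is one more tool, called as name([rows], argument=value, ...), one row to a line, values as JSON. step_arm: Moves the arm, as the interface text tells. Its arguments: {"type":"object","properties":{"offset":{"type":"array"},"yaw":{"type":"array"},"grip":{"type":"array"},"force":{"type":"number"}},"required":["offset","yaw","grip"]}

```bash
mkdir -p pics; ls
cat > h.py <<'E'
import numpy as np, cv2
from rig import env, capture, camera_params, look_for, outline_of, spot_point
def T_cw(name, st=None):
    p=camera_params(name)
    if 'view' in p: return np.linalg.inv(np.array(p['view']))
    st=st or env.state(); T=np.eye(4); T[:3,:3]=np.array(st['tool_rot']).reshape(3,3); T[:3,3]=st['ee_pos']
    return T@np.array(p['T_tool_cam'])
def slopes(name,uv):
    p=camera_params(name); K=np.array(p['K']); uv=np.atleast_2d(np.array(uv,float))
    return cv2.undistortPoints(uv[:,None],K,np.array([p['k1'],0,0,0,0.]))[:,0]
def at_z(name,uv,z,T=None):
    T=T_cw(name) if T is None else T
    s=slopes(name,uv); d=np.c_[s,np.ones(len(s))]@T[:3,:3].T
    return T[:3,3]+d*((z-T[2,3])/d[:,2])[:,None]
def at_depth(name,uv,dep,T=None):
    T=T_cw(name) if T is None else T
    s=slopes(name,uv); return (np.c_[s,np.ones(len(s))]*np.atleast_1d(dep)[:,None])@T[:3,:3].T+T[:3,3]
def save(n,img): cv2.imwrite('pics/'+n+'.png',img[:,:,::-1])
E
python3 - <<'E'
from h import *
for c in ('scene','top'):
    img,d=capture(c); save(c+'0',img); np.save(c+'0.npy',d)
    print(c,T_cw(c).round(3).tolist(), np.array(camera_params(c)['K'])[0])
    for l in ('control_unit','guard','knob','red_can'):
        r=outline_of(c,l)
        for x in r[:2]:
            m=x['mask']&(d>0); v,u=np.nonzero(m)
            P=at_depth(c,np.c_[u,v],d[m]) if len(u) else np.zeros((1,3))
            print(l,round(x['confidence'],2),np.round(x['rect']),P.mean(0).round(3),np.percentile(P,[2,98],axis=0).round(3).tolist())
    for l in ('guard_top','shaft_end','knob','control_unit'):
        for x in spot_point(c,l)[:1]: print('pt',l,x)
E
```

```text
pics
scene [[0.646, -0.422, 0.637, -0.126], [-0.764, -0.368, 0.531, -0.414], [0.01, -0.829, -0.56, 0.614], [0.0, 0.0, 0.0, 1.0]] [391.72709681   0.         317.15041501]
control_unit 0.6 [272. 192. 354. 259.] [0.41  0.046 0.061] [[0.364, -0.025, 0.013], [0.482, 0.138, 0.106]]
guard 0.87 [316. 199. 340. 221.] [0.436 0.024 0.096] [[0.42, 0.004, 0.074], [0.464, 0.045, 0.107]]
knob 0.69 [229. 200. 243. 220.] [0.353 0.253 0.024] [[0.339, 0.24, 0.002], [0.374, 0.277, 0.035]]
pt guard_top {'position': [326.6, 205.2], 'confidence': 0.7}
pt knob {'position': [239.3, 216.6], 'confidence': 0.59}
pt control_unit {'position': [314.3, 232.8], 'confidence': 0.98}
top [[-0.006, -0.997, 0.078, 0.387], [-1.0, 0.003, -0.029, 0.091], [0.028, -0.078, -0.997, 0.973], [0.0, 0.0, 0.0, 1.0]] [376.93211897   0.         318.28666968]
control_unit 0.66 [282. 182. 355. 238.] [0.43  0.066 0.074] [[0.372, -0.015, 0.052], [0.488, 0.147, 0.108]]
guard 0.9 [324. 193. 347. 218.] [0.443 0.029 0.106] [[0.424, 0.007, 0.099], [0.463, 0.049, 0.11]]
knob 0.81 [234. 234. 250. 252.] [0.359 0.261 0.027] [[0.338, 0.241, 0.0], [0.379, 0.287, 0.037]]
red_can 0.85 [383. 164. 412. 189.] [ 0.513 -0.136  0.061] [[0.486, -0.169, 0.002], [0.544, -0.111, 0.098]]
pt guard_top {'position': [335.0, 205.8], 'confidence': 0.74}
pt knob {'position': [240.4, 242.4], 'confidence': 0.64}
pt control_unit {'position': [316.1, 211.6], 'confidence': 0.73}
```

Run:
```python
from h import *
d=np.load('top0.npy')
m=outline_of('top','control_unit')[0]['mask']
m=cv2.dilate(m.astype(np.uint8),np.ones((5,5)))>0
def fit(m,lo,hi):
    v,u=np.nonzero(m&(d>0)); P=at_depth('top',np.c_[u,v],d[v,u]); P=P[(P[:,2]>lo)&(P[:,2]<hi)]
    print(len(P),np.median(P[:,2]).round(4),cv2.minAreaRect((P[:,:2]*1000).astype(np.float32)))
fit(m,.06,.082); fit(outline_of('top','guard')[0]['mask'],.095,.12)
print(at_z('top',[[335,205.8]],.105),at_z('scene',[[326.6,205.2]],.105),at_z('top',[[316.1,211.6]],0),at_z('top',[[240.4,242.4]],0.0))
a=cv2.imread('pics/top0.png')[150:270,210:430]; b=cv2.imread('pics/scene0.png')[170:290,200:420]
cv2.imwrite('pics/c1.png',np.hstack([cv2.resize(x,None,fx=3.6,fy=4,interpolation=cv2.INTER_CUBIC)[:, :] for x in (a,)])[:, :800])
cv2.imwrite('pics/c2.png',cv2.resize(b,None,fx=3.6,fy=4,interpolation=cv2.INTER_CUBIC))
```

```text
2795 0.0713 ((431.4470520019531, 65.47044372558594), (110.30300903320312, 169.62196350097656), 9.611353874206543)
324 0.1068 ((444.2082824707031, 28.008142471313477), (41.28158950805664, 43.52511215209961), 9.358485221862793)
[[0.44256464 0.02744434 0.105     ]] [[0.43516974 0.02517164 0.105     ]] [[0.43450349 0.06878932 0.        ]] [[0.35634971 0.26302551 0.        ]]
```

View pics/c1.png

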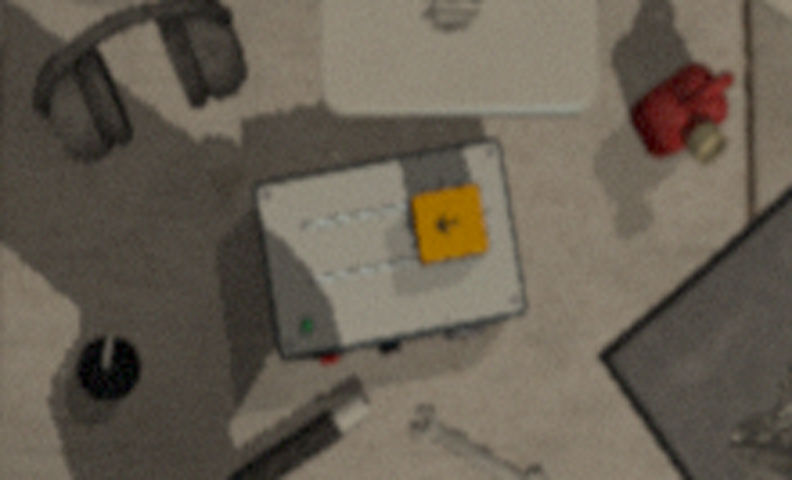

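```bash
cat >> h.py <<'E'
def plan(pos,ydeg,st=None):
    "tool-down target: tool y axis at world angle ydeg (mod 180)"
    st=st or env.state(); R=np.array(st['tool_rot']).reshape(3,3)
    o=R.T@(np.array(pos)-st['ee_pos'])*10
    cur=np.degrees(np.arctan2(R[1,1],R[0,1])); dy=-((ydeg-cur+90)%180-90)  # tool z down
    print('t',st['t'],'pos',np.round(st['ee_pos'],4),'yang',cur.round(2),'tilt',R[:,2].round(3),'q6',np.round(st['joint_positions'],1).tolist())
    print('offset',o.round(3),'yaw',round(dy/180,4),'w',st['width'],'F',np.round(st['contact_force'],1))
E
python3 - <<'E'
from h import *
print(np.array(env.state()['tool_rot']).round(3),camera_params('wrist'))
plan([.36,.27,.22],9.5)
plan([.444,.0275,.18],9.5)
E
```

```text
[[-0.901  0.435 -0.   ]
 [ 0.435  0.901 -0.   ]
 [ 0.    -0.    -1.   ]] {'K': array([[320.72426577,   0.        , 319.31170301],
       [  0.        , 320.72426577, 200.07309579],
       [  0.        ,   0.        ,   1.        ]]), 'k1': -0.024281078285408368, 'T_tool_cam': array([[-9.07226094e-04, -9.61930080e-01, -2.73294162e-01,
         6.82461599e-02],
       [ 9.99999501e-01, -9.86739306e-04,  1.53492402e-04,
        -1.04132814e-03],
       [-4.17319051e-04, -2.73293887e-01,  9.61930495e-01,
        -1.42711910e-01],
       [ 0.00000000e+00,  0.00000000e+00,  0.00000000e+00,
         1.00000000e+00]])}
t 1.0 pos [0.2283 0.4728 0.2313] yang 64.23 tilt [-0. -0. -1.] q6 [56.9, 2.8, 5.7, 92.9, 0.0, 82.7]
offset [-2.068 -1.253  0.113] yaw 0.3041 w 0.08527642739920813 F [ 0.5  0.  -0. ]
t 1.0 pos [0.2283 0.4728 0.2313] yang 64.23 tilt [-0. -0. -1.] q6 [56.9, 2.8, 5.7, 92.9, 0.0, 82.7]
offset [-3.879 -3.072  0.513] yaw 0.3041 w 0.08527642739920813 F [ 0.5  0.  -0. ]
```

step_arm([
  [-1,-0.6,0],
  [-1,-0.6,0],
  [-1,-0.6,0],
], yaw=[0,0,0], grip=[85,85,85])

```text
t: 1.25
ee_pos: [0.2928, 0.3738, 0.2312]
tool_rot: [[-0.901, 0.433, 0.0], [0.433, 0.901, -0.001], [-0.001, -0.001, -1.0]]
contact_force: [0.4, -0.4, -0.4]
width: 0.0847
grip_force: 0.0
```

step_arm([
  [-1,-0.65,0.1],
  [-1,-0.65,0.1],
  [-1,-0.65,0.1],
  [-1,-0.65,0.1],
  [-1,-0.65,0.1],
  [-1,-0.65,0.1],
  [-1,-0.65,0.1],
  [-1,-0.65,0.1],
  [-1,-0.65,0.1],
], yaw=[0.304,0.304,0.304,0.304,0.304,0.304,0.304,0.304,0.304], grip=[85,85,85,85,85,85,85,85,85])

```text
t: 2.0
ee_pos: [0.3541, 0.2731, 0.2214]
tool_rot: [[-0.164, 0.987, 0.0], [0.987, 0.164, 0.0], [0.0, 0.0, -1.0]]
contact_force: [-0.0, 0.1, -0.4]
width: 0.0852
grip_force: 0.0
```

Run:
```python
from h import *
st=env.state(); img,d=capture('wrist'); save('w1',img); np.save('w1.npy',d); T=T_cw('wrist',st)
x=outline_of('wrist','knob'); print([(round(a['confidence'],2),a['rect']) for a in x])
v,u=np.nonzero(x[0]['mask']&(d>0)); P=at_depth('wrist',np.c_[u,v],d[v,u],T)
Q=P[P[:,2]>.026]; print(np.median(Q[:,2]),cv2.minEnclosingCircle((Q[:,:2]*1000).astype(np.float32)),Q.mean(0))
print([ (a,at_z('wrist',[a['position']],0,T)) for a in spot_point('wrist','knob')[:1]])
r=np.array(x[0]['rect']).astype(int); c=img[r[1]-20:r[3]+20,r[0]-20:r[2]+20]
m=x[0]['mask']; g=img.mean(2)
s=np.argwhere(m&(g>110)); print(len(s), g[m].min(),g[m].max())
cv2.imwrite('pics/w1c.png',cv2.resize(c[:,:,::-1],None,fx=4,fy=4)); print(c.shape,r)
plan([.444,.0275,.18],9.5)
```

```text
[(0.74, [302.6, 165.9, 337.8, 206.2])]
0.03246975624778248 ((360.0068054199219, 259.2673645019531), 20.2763729095459) [0.35956824 0.26016968 0.03235906]
[({'position': [321.3, 183.7], 'confidence': 0.85}, array([[0.35926612, 0.25812197, 0.        ]]))]
68 1.0 222.66666666666666
(81, 75, 3) [302 165 337 206]
t 2.15 pos [0.354  0.2733 0.2213] yang 9.62 tilt [ 0.  0. -1.] q6 [29.1, -9.0, -6.7, 92.3, 0.0, 109.4]
offset [-2.574  0.476  0.413] yaw 0.0007 w 0.08523507354435077 F [ 0.3 -0.4  0.1]
```

View pics/w1c.png

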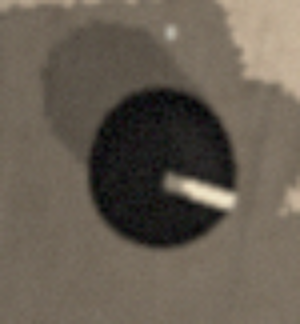

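step_arm([
  [-0.9,0.2,0.1],
  [-0.9,0.2,0.1],
  [-0.9,0.2,0.1],
], yaw=[0,0,0], grip=[85,85,85])

```text
t: 2.4
ee_pos: [0.3897, 0.1842, 0.2106]
tool_rot: [[-0.163, 0.987, 0.0], [0.987, 0.163, -0.003], [-0.003, -0.0, -1.0]]
contact_force: [0.8, 0.9, -0.4]
width: 0.085
grip_force: 0.0
```

step_arm([
  [-0.9,0.2,0.1],
  [-0.9,0.2,0.1],
  [-0.9,0.2,0.1],
  [-0.9,0.2,0.1],
], yaw=[0,0,0,0], grip=[85,85,85,85])

```text
t: 2.73
ee_pos: [0.4237, 0.1003, 0.2007]
tool_rot: [[-0.161, 0.987, -0.001], [0.987, 0.161, -0.0], [-0.0, -0.001, -1.0]]
contact_force: [-0.4, 0.0, -0.4]
width: 0.0847
grip_force: 0.0
```

Run:
```python
from h import *
T0=np.eye(4)
st=env.state(); img,d=capture('wrist'); save('w2',img); T=T_cw('wrist',st)
x=outline_of('wrist','guard'); print([(round(a['confidence'],2),a['rect']) for a in x])
v,u=np.nonzero(x[0]['mask']&(d>0)); P=at_depth('wrist',np.c_[u,v],d[v,u],T)
Q=P[P[:,2]>.098]; print(np.median(Q[:,2]),cv2.minAreaRect((Q[:,:2]*1000).astype(np.float32)))
x=outline_of('wrist','control_unit')[0]
v,u=np.nonzero(x['mask']&(d>0)); P=at_depth('wrist',np.c_[u,v],d[v,u],T)
Q=P[(P[:,2]>.062)&(P[:,2]<.08)]; print(np.median(Q[:,2]),cv2.minAreaRect((Q[:,:2]*1000).astype(np.float32)),x['rect'])
plan([.444,.0275,.08],9.5,st)
# knob line
Tk=np.array([[-0.1671,.986,0,.354],[.986,.1671,0,.2733],[0,0,-1,.2213],[0,0,0,1]])@np.array(camera_params('wrist')['T_tool_cam'])
p=at_z('wrist',[[323.25,190.5],[340.75,195.75]],.032,Tk);print(p, np.degrees(np.arctan2(*(p[1]-p[0])[1::-1])))
```

```text
[(0.75, [304.9, 247.1, 354.3, 309.9])]
0.10493663435953732 ((444.4103698730469, 26.68231773376465), (40.4597282409668, 44.607765197753906), 10.198566436767578)
0.07013623996362256 ((431.5078125, 65.77692413330078), (107.88801574707031, 165.33543395996094), 9.623537063598633) [254.7, 126.8, 382.9, 308.1]
t 2.7333 pos [0.4237 0.1003 0.2007] yang 9.27 tilt [-0.001 -0.    -1.   ] q6 [4.5, -10.9, -10.7, 90.2, -0.0, 85.2]
offset [-0.751  0.084  1.207] yaw -0.0013 w 0.08465876675550196 F [-0.4  0.  -0.4]
[[0.36103158 0.25851433 0.032     ]
 [0.38051742 0.25591437 0.032     ]] -7.599973957591992
```

step_arm([
  [-0.4,0.05,0.2],
  [-0.755,0.085,0.4],
  [-0.755,0.085,0.8],
  [-0.755,0.085,0.97],
  [-0.755,0.085,0.97],
], yaw=[-0.001,-0.001,-0.001,-0.001,-0.001], grip=[85,85,85,85,85])

```text
t: 3.3
ee_pos: [0.4399, 0.0307, 0.0993]
tool_rot: [[-0.17, 0.985, -0.01], [0.985, 0.17, 0.001], [0.003, -0.01, -1.0]]
contact_force: [-1.2, -0.6, 0.3]
width: 0.0847
grip_force: 0.0
```

step_arm([
  [0,0,0.12],
  [0,0,0.22],
  [0,0,0.22],
  [0,0,0.22],
  [0,0,0.22],
  [0,0,0.22],
  [0,0,0.22],
  [0,0,0.22],
], yaw=[0,0,0,0,0,0,0,0], grip=[85,60,36,36,36,36,36,36], force=20)

```text
t: 3.97
ee_pos: [0.4434, 0.0294, 0.0837]
tool_rot: [[-0.169, 0.986, -0.001], [0.986, 0.169, 0.0], [0.0, -0.001, -1.0]]
contact_force: [-5.7, 0.4, 4.8]
width: 0.0394
grip_force: 23.3
```

step_arm([
  [0.15,0,0],
  [0.3,0,0],
  [0.45,0,0],
  [0.6,0,0],
  [0.68,0,0],
  [0.72,0,0],
  [0.75,0,0],
  [0.75,0,0],
], yaw=[0,0,0,0,0,0,0,0], grip=[36,36,36,36,36,36,36,36])

```text
t: 4.63
ee_pos: [0.4318, 0.0982, 0.0837]
tool_rot: [[-0.167, 0.986, 0.001], [0.986, 0.167, -0.014], [-0.014, -0.001, -1.0]]
contact_force: [-2.9, -13.9, 4.5]
width: 0.0395
grip_force: 23.3
```

step_arm([
  [-0.03,0,0],
  [-0.03,0,0],
  [-0.03,0,0],
  [-0.03,0,-0.1],
  [-0.03,0,-0.5],
  [-0.03,0,-1],
  [-0.03,0,-1],
  [-0.03,0,-1],
], yaw=[0,0,0,0,0,0,0,0], grip=[36,70,85,85,85,85,85,85])

```text
t: 5.3
ee_pos: [0.4354, 0.1008, 0.188]
tool_rot: [[-0.169, 0.986, 0.011], [0.986, 0.169, 0.001], [-0.001, 0.011, -1.0]]
contact_force: [-0.2, 0.4, 0.2]
width: 0.0851
grip_force: 0.0
```

Run:
```python
from h import *
st=env.state(); img,d=capture('wrist'); save('w3',img); np.save('w3.npy',d);T=T_cw('wrist',st); np.save('T3.npy',T)
for a in spot_point('wrist','shaft_end')[:2]: print(a,at_z('wrist',[a['position']],.097,T))
for a in spot_point('wrist','guard_top')[:1]: print(a,at_z('wrist',[a['position']],.105,T))
x=outline_of('wrist','guard')[0]; v,u=np.nonzero(x['mask']&(d>0)); P=at_depth('wrist',np.c_[u,v],d[v,u],T)
Q=P[P[:,2]>.098]; print(cv2.minAreaRect((Q[:,:2]*1000).astype(np.float32)))
th=np.radians(9.6); c=np.array([.4315,.0657])+np.array([[np.cos(th),-np.sin(th)],[np.sin(th),np.cos(th)]])@[.006,-.04]; print('shaft nominal',c)
v,u=np.nonzero(d>0); P=at_depth('wrist',np.c_[u,v],d[v,u],T)
k=(np.hypot(*(P[:,:2]-c).T)<.02)&(P[:,2]>.088); print(k.sum(),P[k].mean(0),np.median(P[k,2]),u[k].min(),u[k].max(),v[k].min(),v[k].max())
r=(u[k].mean(),v[k].mean()); a,b=int(r[0])-35,int(r[1])-30
crop=img[max(0,b):b+60,a:a+70]; print(a,max(0,b)); cv2.imwrite('pics/w3c.png',cv2.resize(crop[:,:,::-1],None,fx=10,fy=10,interpolation=cv2.INTER_CUBIC))
plan([.36,.2593,.1],-7.6,st)
```

```text
{'position': [310.3, 291.7], 'confidence': 0.95} [[0.44227732 0.02368748 0.097     ]]
((432.6522216796875, 94.97785949707031), (41.267086029052734, 44.449005126953125), 9.970053672790527)
shaft nominal [0.44408673 0.02726077]
257 [0.44240692 0.02747013 0.09532882] 0.09628040721113726 304 319 276 296
276 256
t 5.3 pos [0.4354 0.1008 0.188 ] yang 9.71 tilt [ 0.011  0.001 -1.   ] q6 [4.4, -10.0, -11.3, 88.0, 0.0, 84.7]
offset [ 1.69  -0.486  0.874] yaw 0.0962 w 0.08509832260754333 F [-0.2  0.4  0.2]
```

View pics/w3c.png

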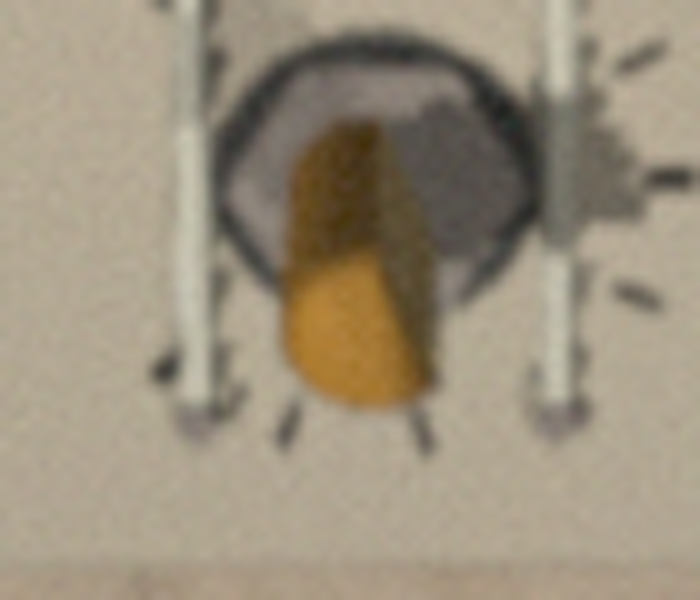

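Run:
```python
from h import *
T=np.load('T3.npy')
for z in (.097,.095):
    p=at_z('wrist',[[313.2,281],[319.0,294.5]],z,T);e=p[1]-p[0];print(p,np.linalg.norm(e),np.degrees(np.arctan2(e[1],e[0])))
plan([.443,.027,.14],9.6)
```

```text
[[0.44302716 0.03387648 0.097     ]
 [0.44981217 0.02224642 0.097     ]] 0.013464566133763694 -59.74058815347775
[[0.44320136 0.03273218 0.095     ]
 [0.45004444 0.02100258 0.095     ]] 0.013579809606552296 -59.74058815347753
t 5.5 pos [0.4313 0.1003 0.1811] yang 9.7 tilt [-0.002 -0.    -1.   ] q6 [4.4, -9.8, -12.0, 87.9, 0.0, 84.7]
offset [-0.743 -0.007  0.411] yaw 0.0006 w 0.08529052094043459 F [ 0.5  1.3 -0.4]
```

step_arm([
  [-0.36,0,0.1],
  [-0.72,-0.05,0.4],
  [-0.72,-0.05,0.4],
  [-0.72,-0.05,0.4],
  [-0.72,-0.05,0.4],
], yaw=[0,0,0,0,0], grip=[85,85,85,85,85])

```text
t: 5.92
ee_pos: [0.4379, 0.0286, 0.1408]
tool_rot: [[-0.167, 0.986, -0.003], [0.986, 0.167, 0.001], [0.002, -0.003, -1.0]]
contact_force: [0.0, -0.0, 0.4]
width: 0.0851
grip_force: 0.0
```

Run:
```python
from h import *
st=env.state(); img,d=capture('wrist'); T=T_cw('wrist',st); np.save('T4.npy',T); np.save('w4.npy',d); save('w4',img)
for a in spot_point('wrist','shaft_end')[:2]: print(a,at_z('wrist',[a['position']],.097,T)); 
p=a['position']; a,b=int(p[0])-35,int(p[1])-30; print(a,b)
cv2.imwrite('pics/w4c.png',cv2.resize(img[b:b+60,a:a+70,::-1],None,fx=10,fy=10,interpolation=cv2.INTER_CUBIC))
v,u=np.nonzero(d>0); P=at_depth('wrist',np.c_[u,v],d[v,u],T)
k=(np.hypot(*(P[:,:2]-[.443,.0265]).T)<.02)&(P[:,2]>.0945); print(k.sum(),P[k].mean(0),cv2.minEnclosingCircle((P[k,:2]*1000).astype(np.float32)))
x=P[k,:2]; print(np.median(P[k,2]))
plan([.36,.2593,.1],-7.6,st)
```

```text
{'position': [327.3, 228.8], 'confidence': 0.71} [[0.44347838 0.02598112 0.097     ]]
292 198
6426 [0.43903215 0.03748435 0.21637393] ((441.6020202636719, 34.406185150146484), 16.859167098999023)
0.22330809993028733
t 5.9167 pos [0.4379 0.0286 0.1408] yang 9.63 tilt [-0.003  0.001 -1.   ] q6 [-5.1, -10.1, -16.8, 83.5, 0.0, 75.3]
offset [ 2.404 -0.381  0.413] yaw 0.0957 w 0.08509258216680167 F [ 0.  -0.   0.4]
```

View pics/w4c.png

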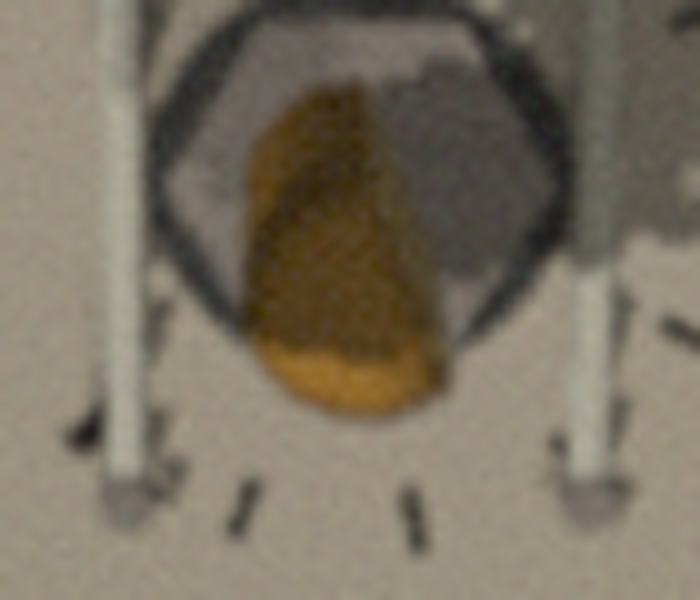

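Run:
```python
from h import *
def crop(f,a,b):
    i=cv2.imread(f)[b:b+44,a:a+36]; i=cv2.resize(i,None,fx=11,fy=13,interpolation=cv2.INTER_CUBIC)
    i=cv2.GaussianBlur(i,(0,0),4)
    return (255*(np.clip(i/170.,0,1))**.5).astype(np.uint8)
cv2.imwrite('pics/cmp.png',np.hstack([crop('pics/w3.png',296,262),crop('pics/w4.png',308,202)]))
# overlay prediction of D top outline for yaw candidates -> score vs. image by gradient? print predicted corner pixels
p=camera_params('wrist')
def proj(P,T):
    C=(np.linalg.inv(T)@np.c_[P,np.ones(len(P))].T)[:3]; 
    return cv2.projectPoints(C.T.copy(),np.zeros(3),np.zeros(3),np.array(p['K']),np.array([p['k1'],0,0,0,0.]))[0][:,0]
for yaw in (28,35,42):
    t=np.radians(yaw); R=np.array([[np.cos(t),-np.sin(t)],[np.sin(t),np.cos(t)]])
    for n,a,b,sx in (('T3.npy',296,262,(11,13)),('T4.npy',308,202,(11,13))):
        q=np.array([[.003,.0074],[.003,-.0074],[0,0]])@R.T+[.444,.0272]
        for z in (.097,.07): print(yaw,n,z,((proj(np.c_[q,np.full(3,z)],np.load(n))-[a,b])*sx).round().tolist())
```

```text
28 T3.npy 0.097 [[194.0, 230.0], [257.0, 426.0], [188.0, 342.0]]
28 T3.npy 0.07 [[196.0, 30.0], [253.0, 211.0], [190.0, 133.0]]
28 T4.npy 0.097 [[235.0, 168.0], [316.0, 445.0], [225.0, 326.0]]
28 T4.npy 0.07 [[224.0, 8.0], [295.0, 256.0], [215.0, 150.0]]
35 T3.npy 0.097 [[181.0, 230.0], [266.0, 416.0], [188.0, 342.0]]
35 T3.npy 0.07 [[184.0, 30.0], [261.0, 202.0], [190.0, 133.0]]
35 T4.npy 0.097 [[218.0, 168.0], [328.0, 432.0], [225.0, 326.0]]
35 T4.npy 0.07 [[208.0, 8.0], [306.0, 245.0], [215.0, 150.0]]
42 T3.npy 0.097 [[168.0, 231.0], [274.0, 406.0], [188.0, 342.0]]
42 T3.npy 0.07 [[172.0, 31.0], [269.0, 193.0], [190.0, 133.0]]
42 T4.npy 0.097 [[201.0, 170.0], [339.0, 417.0], [225.0, 326.0]]
42 T4.npy 0.07 [[193.0, 10.0], [316.0, 231.0], [215.0, 150.0]]
```

View pics/cmp.png

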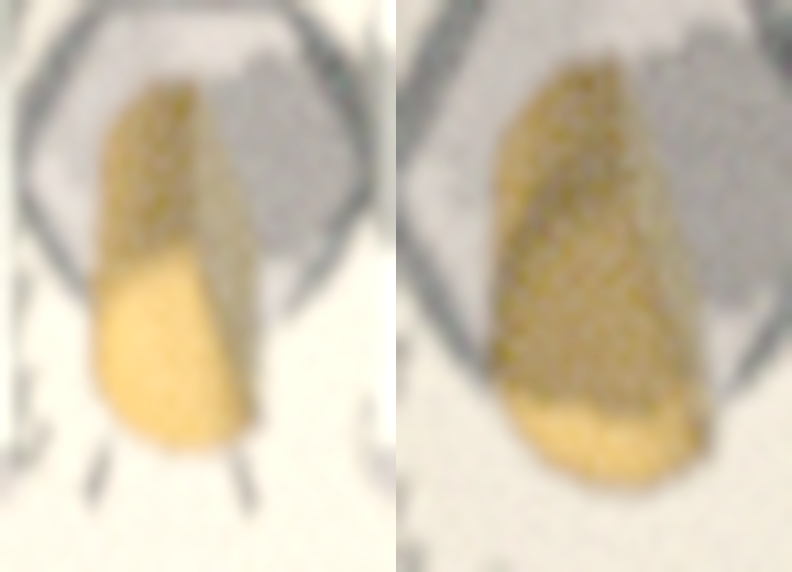

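step_arm([
  [0.3,0,-0.3],
  [0.7,-0.15,-0.4],
  [1,-0.15,-0.4],
  [1,-0.15,-0.4],
], yaw=[0,0,0,0], grip=[85,85,85,85])

```text
t: 6.35
ee_pos: [0.4071, 0.13, 0.1851]
tool_rot: [[-0.176, 0.984, 0.004], [0.984, 0.176, 0.004], [0.003, 0.005, -1.0]]
contact_force: [0.2, 0.4, -1.5]
width: 0.0849
grip_force: 0.0
```

step_arm([
  [0.4,-0.1,0],
  [0.8,-0.15,0],
  [1,-0.15,0],
  [1,-0.15,0],
  [1,-0.15,0],
  [1,-0.15,0],
], yaw=[0.098,0.098,0.098,0.098,0.098,0.098], grip=[85,85,85,85,85,85])

```text
t: 6.85
ee_pos: [0.3761, 0.2207, 0.1827]
tool_rot: [[0.136, 0.991, 0.001], [0.991, -0.136, -0.0], [-0.0, 0.001, -1.0]]
contact_force: [-0.1, -0.5, -0.8]
width: 0.0849
grip_force: 0.0
```

Run:
```python
from h import *
st=env.state(); plan([.3598,.2592,.1],-8,st)
img,d=capture('wrist'); T=T_cw('wrist',st)
x=outline_of('wrist','knob')
if x:
    v,u=np.nonzero(x[0]['mask']&(d>0)); P=at_depth('wrist',np.c_[u,v],d[v,u],T)
    Q=P[P[:,2]>.026]; print(x[0]['confidence'],np.median(Q[:,2]),cv2.minEnclosingCircle((Q[:,:2]*1000).astype(np.float32)),Q.mean(0))
    g=img.mean(2); m=x[0]['mask']&(g>90); v,u=np.nonzero(m); W=at_z('wrist',np.c_[u,v],.032,T)[:,:2]; print(len(W),cv2.fitLine(W.astype(np.float32),cv2.DIST_HUBER,0,.001,.001).ravel(),np.degrees(np.arctan2(*(W.mean(0)-Q[:,:2].mean(0))[::-1])))
```

```text
t 6.85 pos [0.3761 0.2207 0.1827] yang -7.8 tilt [ 0.001 -0.    -1.   ] q6 [21.6, -10.9, -12.8, 88.1, -0.0, 119.4]
offset [ 0.36  -0.214  0.827] yaw 0.0011 w 0.08494190147796822 F [-0.1 -0.5 -0.8]
0.56 0.03242632912207222 ((359.89385986328125, 259.3652648925781), 20.268871307373047) [0.36005381 0.25985154 0.0323971 ]
116 [ 0.9879527  -0.15475611  0.37074152  0.2574919 ] -12.450076310968031
```

step_arm([
  [0.36,-0.213,0.3],
  [0.36,-0.213,0.7],
  [0.36,-0.213,1],
  [0.36,-0.213,1],
  [0.36,-0.213,1],
], yaw=[0,0,0,0,0], grip=[85,85,85,85,85])

```text
t: 7.37
ee_pos: [0.3576, 0.2569, 0.0799]
tool_rot: [[0.14, 0.99, -0.006], [0.99, -0.14, -0.003], [-0.004, -0.006, -1.0]]
contact_force: [0.5, -0.9, 1.0]
width: 0.0849
grip_force: 0.0
```

```bash
python3 -c "
from h import *
plan([.3599,.2594,.007],-7.8)"
```

```text
t 7.3667 pos [0.3576 0.2569 0.0799] yang -8.03 tilt [-0.006 -0.003 -1.   ] q6 [27.0, -8.3, -22.3, 76.5, -0.0, 125.0]
offset [0.031 0.023 0.729] yaw -0.0013 w 0.08488044693528819 F [ 0.5 -0.9  1. ]
```

step_arm([
  [0,0,0.3],
  [0,0,0.6],
  [0,0,0.75],
  [0,0,0.75],
  [0,0,0.75],
], yaw=[0,0,0,0,0], grip=[85,85,85,85,85])

```text
t: 7.78
ee_pos: [0.3621, 0.2594, 0.0099]
tool_rot: [[0.14, 0.99, 0.003], [0.99, -0.14, 0.001], [0.002, 0.003, -1.0]]
contact_force: [-0.1, 0.7, 0.6]
width: 0.0851
grip_force: 0.0
```

```bash
python3 -c "
from h import *
plan([.3599,.2594,.007],-7.8)"
```

```text
t 7.7833 pos [0.3621 0.2594 0.0099] yang -8.03 tilt [ 0.003  0.001 -1.   ] q6 [27.0, -5.2, -27.7, 67.3, -0.0, 125.0]
offset [-0.003 -0.022  0.029] yaw -0.0013 w 0.08510585546349095 F [-0.1  0.7  0.6]
```

step_arm([
  [0,-0.02,0.02],
  [0,-0.02,0.02],
  [0,-0.02,0.02],
  [0,-0.02,0.02],
  [0,-0.02,0.02],
  [0,-0.02,0.02],
  [0,-0.02,0.02],
  [0,-0.02,0.02],
], yaw=[0,0,0,0,0,0,0,0], grip=[60,36,36,36,36,36,36,36], force=60)

```text
t: 8.45
ee_pos: [0.3592, 0.2601, 0.0072]
tool_rot: [[0.138, 0.99, 0.003], [0.99, -0.138, 0.001], [0.002, 0.003, -1.0]]
contact_force: [-1.0, -0.5, 5.2]
width: 0.0379
grip_force: 59.7
```

step_arm([
  [0,0,-0.3],
  [0,0,-0.6],
  [0,0,-1],
  [0,0,-1],
  [0,0,-1],
], yaw=[0,0,0,0,0], grip=[36,36,36,36,36])

```text
t: 8.87
ee_pos: [0.3601, 0.2607, 0.1086]
tool_rot: [[0.138, 0.99, 0.006], [0.99, -0.138, 0.003], [0.004, 0.006, -1.0]]
contact_force: [-0.1, -0.7, -1.5]
width: 0.0381
grip_force: 60.3
```

Run:
```python
from h import *
st=env.state(); plan([.444,.0272,.17],30.2,st)
img,d=capture('wrist'); save('w5',img); T=T_cw('wrist',st)
x=outline_of('wrist','knob')
if x:
    m=x[0]['mask']; v,u=np.nonzero(m&(d>0)); P=at_depth('wrist',np.c_[u,v],d[v,u],T); print(x[0]['confidence'],x[0]['rect'],P.mean(0),np.percentile(P,[5,95],axis=0))
sc,ds=capture('top'); y=outline_of('top','knob')
cv2.imwrite('pics/w5c.png',img[60:340,150:490,::-1])
```

```text
t 8.8667 pos [0.3601 0.2607 0.1086] yang -7.94 tilt [ 0.006  0.003 -1.   ] q6 [27.2, -9.4, -19.9, 79.1, -0.0, 125.2]
offset [-2.194  1.157 -0.616] yaw -0.2119 w 0.038112877198604435 F [-0.1 -0.7 -1.5]
0.57 [272.1, 213.6, 367.9, 320.3] [0.36112574 0.26398262 0.12991777] [[0.34487446 0.24528791 0.11221408]
 [0.37701933 0.27948732 0.13468123]]
```

View pics/w5c.png

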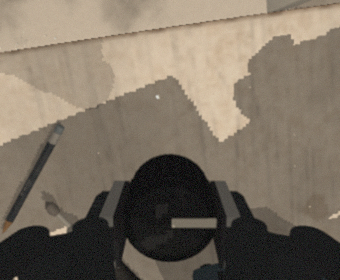

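Run:
```python
from h import *
st=env.state(); R=np.array(st['tool_rot']).reshape(3,3)
img,d=capture('wrist'); T=np.array(camera_params('wrist')['T_tool_cam'])
m=outline_of('wrist','knob')[0]['mask']; v,u=np.nonzero(m&(d>0)); P=at_depth('wrist',np.c_[u,v],d[v,u],T)  # tool frame
zt=np.percentile(P[:,2],[1,5,10,25,50]); print('z tool',zt)
Q=P[P[:,2]<np.median(P[:,2])+.003]; print(cv2.minEnclosingCircle((Q[:,:2]*1000).astype(np.float32)),Q.mean(0))
# circle fit using mask top contour (upper arc = rim)
L=at_z('wrist',[[322,282],[367,283]],np.median(P[:,2]),T); e=L[1]-L[0]; print(L,np.linalg.norm(e),'line angle from tool y (about tool z)',np.degrees(np.arctan2(-e[0],e[1])))
g=img.mean(2).astype(int); w=np.argwhere((g[265:300,315:375]>100)); 
W=at_z('wrist',np.c_[w[:,1]+315,w[:,0]+265],np.median(P[:,2]),T)[:,:2]
f=cv2.fitLine(W.astype(np.float32),cv2.DIST_HUBER,0,.0005,.001).ravel(); print(len(W),f, W.min(0),W.max(0))
print(st['ee_pos'],R.round(3).tolist())
```

```text
z tool [-0.02651466 -0.0260795  -0.02581687 -0.0253971  -0.02487634]
((-0.2456699162721634, 1.3620948791503906), 20.522171020507812) [ 0.00117763  0.00073645 -0.02503227]
[[-0.00057239  0.001735   -0.02487634]
 [-0.00107596  0.02032582 -0.02487634]] 0.018597635935267608 line angle from tool y (about tool z) 1.5515975256992336
329 [ 1.2345791e-02  9.9992377e-01 -9.7524631e-04  1.0517592e-02] [-0.00290549  0.00173363] [0.00081411 0.01953566]
[0.35652927 0.25875538 0.10347032] [[0.138, 0.99, -0.003], [0.99, -0.138, -0.002], [-0.002, -0.003, -1.0]]
```

step_arm([
  [0,0,-0.3],
  [-0.3,0.15,-0.65],
  [-0.6,0.3,-0.65],
  [-0.9,0.45,-0.65],
], yaw=[0,0,0,0], grip=[36,36,36,36], force=80)

```text
t: 9.5
ee_pos: [0.3914, 0.1635, 0.1724]
tool_rot: [[0.136, 0.991, 0.004], [0.991, -0.136, 0.0], [0.001, 0.004, -1.0]]
contact_force: [1.3, -0.3, -1.2]
width: 0.0378
grip_force: 80.1
```

step_arm([
  [-0.3,0.15,0],
  [-0.6,0.3,0],
  [-0.9,0.45,0],
  [-0.9,0.45,0],
  [-0.9,0.45,0],
  [-0.9,0.45,0],
  [-0.9,0.45,0],
  [-0.9,0.45,0],
], yaw=[-0.21,-0.21,-0.21,-0.21,-0.21,-0.21,-0.21,-0.21], grip=[36,36,36,36,36,36,36,36])

```text
t: 10.17
ee_pos: [0.4215, 0.0686, 0.1693]
tool_rot: [[-0.496, 0.869, -0.002], [0.869, 0.496, 0.0], [0.001, -0.002, -1.0]]
contact_force: [-0.2, 0.2, 0.1]
width: 0.0376
grip_force: 80.1
```

```bash
python3 -c "
from h import *
plan([.4429,.0279,.115],30)"
```

```text
t 10.1667 pos [0.4215 0.0686 0.1693] yang 29.71 tilt [-0.002  0.    -1.   ] q6 [0.2, -12.2, -15.3, 86.9, 0.0, 60.5]
offset [-0.46  -0.015  0.543] yaw -0.0016 w 0.037583816107547886 F [-0.2  0.2  0.1]
```

step_arm([
  [-0.3,-0.01,0.1],
  [-0.46,-0.015,0.2],
  [-0.46,-0.015,0.35],
  [-0.46,-0.015,0.5],
  [-0.46,-0.015,0.5],
  [-0.46,-0.015,0.5],
  [-0.46,-0.015,0.5],
], yaw=[-0.001,-0.001,-0.001,-0.001,-0.001,-0.001,-0.001], grip=[36,36,36,36,36,36,36])

```text
t: 10.75
ee_pos: [0.4437, 0.0283, 0.1208]
tool_rot: [[-0.5, 0.866, 0.0], [0.866, 0.5, -0.0], [-0.0, 0.0, -1.0]]
contact_force: [-0.5, -0.6, -0.4]
width: 0.0374
grip_force: 80.1
```

Run:
```python
from h import *
plan([.4429,.0279,.115],30)
img,d=capture('wrist'); plan([.4429,.0279,.115],30)
s,ds=capture('scene'); plan([.4429,.0279,.115],30)
P=at_z('scene',[[0,0]],0)
p=camera_params('scene'); V=np.array(p['view']); c=V@[.443,.027,.1,1]; q=(np.array(p['K'])@(c[:3]/c[2]))[:2].astype(int); print(q)
a=s[q[1]-40:q[1]+40,q[0]-40:q[0]+40,::-1]; b=img[150:350,220:420,::-1]
cv2.imwrite('pics/c6.png',np.hstack([cv2.resize(a,(400,400),interpolation=cv2.INTER_CUBIC),cv2.resize(b,(400,400),interpolation=cv2.INTER_CUBIC)]))
```

```text
t 10.75 pos [0.4437 0.0283 0.1208] yang 30.02 tilt [ 0. -0. -1.] q6 [-5.0, -9.1, -18.3, 80.8, -0.0, 55.0]
offset [ 0.    -0.009  0.058] yaw 0.0001 w 0.03740403190346195 F [-0.5 -0.6 -0.4]
t 10.8 pos [0.4441 0.0283 0.1213] yang 30.03 tilt [ 0.001 -0.    -1.   ] q6 [-5.0, -9.2, -18.2, 80.8, -0.0, 55.0]
offset [ 0.003 -0.013  0.063] yaw 0.0001 w 0.03787708539856549 F [ 0.4 -0.8 -0.2]
t 10.85 pos [0.4444 0.0282 0.1215] yang 30.04 tilt [ 0.002 -0.    -1.   ] q6 [-5.0, -9.2, -18.2, 80.8, -0.0, 55.0]
offset [ 0.004 -0.015  0.065] yaw 0.0002 w 0.03723560273243754 F [ 0.  -0.2 -0.5]
[328 205]
```

View pics/c6.png

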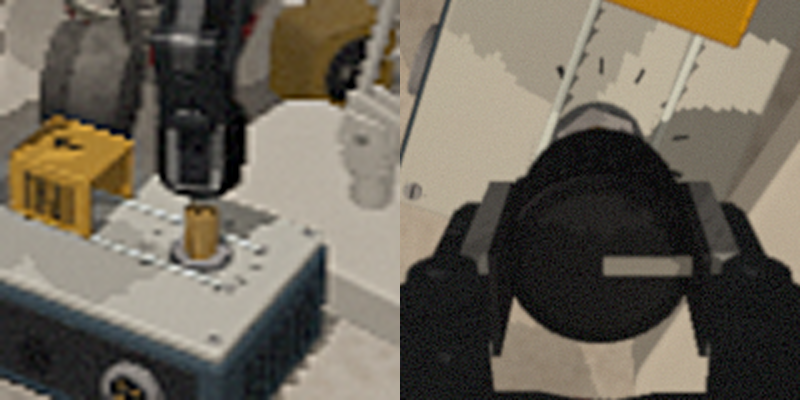

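step_arm([
  [0,-0.01,0.06],
  [0,-0.01,0.1],
  [0,-0.01,0.1],
  [0,-0.01,0.1],
  [0,-0.01,0.1],
  [0,-0.01,0.1],
], yaw=[0,0,0,0,0,0], grip=[36,36,36,36,36,36])

```text
t: 11.35
ee_pos: [0.4428, 0.0275, 0.1104]
tool_rot: [[-0.5, 0.866, 0.0], [0.866, 0.5, -0.0], [-0.0, 0.0, -1.0]]
contact_force: [-1.0, 0.9, -0.1]
width: 0.0375
grip_force: 80.1
```

```bash
python3 -c "
from h import *
plan([.4429,.0279,.104],30)"
```

```text
t 11.35 pos [0.4428 0.0275 0.1104] yang 30.03 tilt [ 0. -0. -1.] q6 [-5.1, -9.1, -19.4, 79.7, -0.0, 54.9]
offset [0.003 0.002 0.064] yaw 0.0001 w 0.03752322874026069 F [-1.   0.9 -0.1]
```

Good. Descend slowly onto the shaft, watching the force.

step_arm([
  [0,0,0.03],
  [0,0,0.06],
  [0,0,0.08],
  [0,0,0.1],
  [0,0,0.1],
], yaw=[0,0,0,0,0], grip=[36,36,36,36,36])

```text
t: 11.77
ee_pos: [0.443, 0.0274, 0.1001]
tool_rot: [[-0.5, 0.866, 0.0], [0.866, 0.5, -0.0], [-0.0, 0.0, -1.0]]
contact_force: [1.3, -0.5, -0.2]
width: 0.0374
grip_force: 80.1
```

```bash
python3 -c "
from h import *
plan([.4429,.0279,.087],30);print(env.state()['torque'])"
```

```text
t 11.7667 pos [0.443  0.0274 0.1001] yang 30.03 tilt [ 0. -0. -1.] q6 [-5.1, -8.8, -20.4, 78.4, -0.0, 54.9]
offset [0.005 0.002 0.131] yaw 0.0001 w 0.037411491098885495 F [ 1.3 -0.5 -0.2]
[-0.08391351 -0.12116337  0.02991769]
```

step_arm([
  [0,0,0.03],
  [0,0,0.06],
  [0,0,0.08],
  [0,0,0.1],
  [0,0,0.1],
], yaw=[0,0,0,0,0], grip=[36,36,36,36,36])

```text
t: 12.18
ee_pos: [0.4432, 0.0273, 0.0901]
tool_rot: [[-0.5, 0.866, 0.001], [0.866, 0.5, -0.001], [-0.001, 0.0, -1.0]]
contact_force: [2.7, -2.4, -1.8]
width: 0.0376
grip_force: 80.1
```

```bash
python3 -c "
from h import *
plan([.4429,.0279,.081],30);print(env.state()['torque'])"
```

```text
t 12.1833 pos [0.4432 0.0273 0.0901] yang 30.02 tilt [ 0.001 -0.001 -1.   ] q6 [-5.1, -8.6, -21.3, 77.2, -0.0, 54.9]
offset [0.007 0.    0.091] yaw 0.0001 w 0.03762497731368601 F [ 2.7 -2.4 -1.8]
[-0.31681859 -0.52533869 -0.01463427]
```

step_arm([
  [-0.004,0,0.02],
  [-0.004,0,0.04],
  [-0.004,0,0.06],
  [-0.004,0,0.08],
  [-0.004,0,0.08],
], yaw=[0,0,0,0,0], grip=[36,36,36,36,36])

```text
t: 12.6
ee_pos: [0.4434, 0.0272, 0.0831]
tool_rot: [[-0.5, 0.866, 0.001], [0.866, 0.5, -0.0], [-0.001, 0.001, -1.0]]
contact_force: [-0.3, -0.7, 6.5]
width: 0.0381
grip_force: 80.3
```

step_arm([
  [0,0,0.02],
  [0,0,0.03],
  [0,0,0.03],
  [0,0,0.03],
], yaw=[0,0,0,0], grip=[36,36,36,36])

```text
t: 12.93
ee_pos: [0.4434, 0.0272, 0.0812]
tool_rot: [[-0.5, 0.866, 0.002], [0.866, 0.5, -0.0], [-0.001, 0.001, -1.0]]
contact_force: [-2.1, -1.2, 9.4]
width: 0.0376
grip_force: 80.8
```

step_arm([
  [0,0,0.015],
  [0,0,0.03],
  [0,0,0.03],
  [0,0,0.03],
  [0,0,0.03],
], yaw=[0,0,0,0,0], grip=[36,36,36,36,36])

```text
t: 13.35
ee_pos: [0.4437, 0.0271, 0.0809]
tool_rot: [[-0.501, 0.866, 0.003], [0.866, 0.501, -0.001], [-0.002, 0.002, -1.0]]
contact_force: [-7.3, -0.1, 21.9]
width: 0.0377
grip_force: 82.1
```

Run:
```python
from h import *
img,d=capture('wrist'); T=np.array(camera_params('wrist')['T_tool_cam']); s,ds=capture('scene')
m=outline_of('wrist','knob')[0]['mask']; v,u=np.nonzero(m&(d>0)); P=at_depth('wrist',np.c_[u,v],d[v,u],T)
print(np.percentile(P[:,2],[1,5,10,25,50]))
W=at_depth('wrist',np.c_[u,v],d[v,u]); print('world top',np.percentile(W[:,2],[50,75,90]))
v,u=np.mgrid[0:400:2,0:640:2].reshape(2,-1); k=d[v,u]>0; X=at_depth('wrist',np.c_[u,v][k],d[v,u][k]); t=np.radians(9.6)
L=(X[:,:2]-[.4315,.0657])@np.array([[np.cos(t),-np.sin(t)],[np.sin(t),np.cos(t)]])
print('deck',np.median(X[(abs(L[:,0])<.05)&(abs(L[:,1])<.08)&(X[:,2]>.06)&(X[:,2]<.078),2]))
for x in outline_of('top','red_can')[:0]: pass
a=s[160:250,265:385,::-1]; b=img[100:370,190:450,::-1]
cv2.imwrite('pics/c7.png',np.hstack([cv2.resize(a,(400,400),interpolation=cv2.INTER_CUBIC),cv2.resize(b,(400,400),interpolation=cv2.INTER_CUBIC)]))
st=env.state(); print(st['ee_pos'],st['contact_force'],st['torque'],st['width'])
```

```text
[-0.02655132 -0.02608784 -0.02584658 -0.02541755 -0.02488421]
world top [0.10580298 0.10633848 0.10676588]
deck 0.07014191625215135
[0.44372211 0.0271024  0.08095109] [-6.24592469e+00 -7.61659987e-03  2.23960240e+01] [-0.13324585  1.35204107  0.00221068] 0.03761971975557104
```

View pics/c7.png

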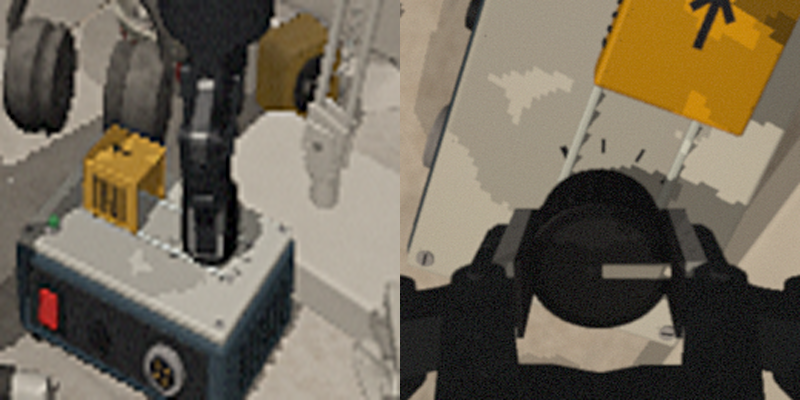

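Run:
```python
from h import *
t=np.radians(9.6); y=np.array([-np.sin(t),np.cos(t)])
img,d=capture('top')
for l in ('guard','red_can'):
    for x in outline_of('top',l)[:1]:
        v,u=np.nonzero(x['mask']&(d>0)); P=at_depth('top',np.c_[u,v],d[v,u]); print(l,P.mean(0).round(4))
        if l=='guard': Q=P[P[:,2]>.095,:2]; c=np.array(cv2.minAreaRect((Q*1000).astype(np.float32))[0]); print(c,(c-[444.2,28.0])@y,(Q.mean(0)*1000-[443,29])@y,np.ptp(Q@y))
st=env.state(); print(st['t'],st['ee_pos'],st['contact_force'])
```

```text
guard [0.4316 0.0968 0.1045]
[432.63354492  96.21867371] 69.19226514570278 68.14011476322978 0.0439525864646035
red_can [ 0.5122 -0.1462  0.083 ]
13.7 [0.44371478 0.0271104  0.08092785] [-6.61827983  0.18884585 20.59874778]
```

```bash
python3 -c "
from h import *
print(env.job_done())"
```

```text
the job is handed in; nothing more can be done
None
```

The job is handed in: the hood is open against its stop (moved about 69–70 mm of 70), the knob is fully home on the D-shaft, and the gripper still holds it pressed to the stop with about 21 N; the red can was not touched.

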